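Change the emery reel on the bench dispenser

ROBOT

A 6-joint arm with a two-finger parallel gripper is mounted at the origin on the work surface. World frame = base frame: x ahead of the robot, y to its left, z up, the work surface at z = 0. Lengths are in m, angles in rad, forces in N, time in s.
With the tool pointing down it reaches from about 0.325 to 0.775 m from the base axis. Payload 5.5 kg.
Tool frame: the origin (TCP) lies between the finger pads; the fingertips stand tip_reach ahead of it and the grasp point (between the pads) lies 2 mm behind it (tip_reach is the distance from the TCP to the fingertips, in m); z points along the fingers, y is the direction in which the jaws open and shut (so a half turn about z gives the same grasp; the last joint's range is limited). The gripper opens to 88 mm and grips with 3 to 60 N. Pads are 20 mm wide; open, the fingers measure 115 mm over their backs; the gripper's body (75 mm by 178 mm) begins 61 mm behind the grasp point.
Start: joints at [-1.244, 0.091, 1.231, -0, 1.82, -0.057], TCP at [0.225, -0.556, 0.215] pointing down, gripper open.
Joint ranges: [-2.87, 2.87], [-0.86, 2.18], [0.17, 2.46], [-1.51, 4.65], [0.06, 2.69], [-2.65, 2.65]. Speed limits (rad/s): [2.57, 2.57, 3.01, 3.14, 3.14, 3.14].

INTERFACE

Orientations are given as [roll, pitch, yaw] about the fixed x, y, z axes, in that order (R = Rz(yaw) Ry(pitch) Rx(roll)).
In Python, from rig import * gives the robot as it stands.
- The arm moves only by the tool step_arm, never from a script. Its argument "moves" is a list that holds one entry, the list of rows, each a list of 7 numbers: the opening, from 0 (shut) to 1 (fully open), then the shift along the tool's x, y, z in mm, then the turn, a rotation vector about the tool's x, y, z in degrees. In form: [[[grip, x, y, z, ax, ay, az], ...]]. A call has 1 to 10 rows; each row is the pose to reach, as a shift and turn from the pose commanded when the call began, along the tool's axes at that moment; what a row does not reach only later rows make up. A row lasts 1/12 s, in which the tool goes at most 41.7 mm and 7.16 degrees, less where a joint would pass 70% of its speed; a pose out of reach is approached as far as the arm can. A call with a gripper value outside its range is refused whole. The fingers move at their own pace and stop on an object; "force" is the grip in N (left out, the last holds). Time passes only in rows, so rows that repeat a pose let the fingers close. It gives the time, the measured TCP pose, the force and the opening at its end, in the units of the state.
- get_state(): the state, without advancing time (a new reading comes with each control period).
- get_image(name): name is "scene" or "top" or "wrist"; returns a dict with "image" (480x640x3 uint8, blue, green, red), "vfov" (degrees; the focal length in pixels is half the picture's height over the tangent of half this angle, whatever the lens; pixels are square), "cx", "cy" (the principal point, pixels), "k1" (the pictures are not rectified: a ray, as slopes to the right and down, at radius r is drawn at 1 + k1 r^2 times it, then the intrinsics apply), "R" (3x3) and "t" (3): a world point X has camera coordinates R X + t; the wrist camera has in their place "T_tool_cam" (4x4, takes a point from camera to tool coordinates, whose origin is the TCP and whose axes are the flange's). Camera axes: x right, y down, z forward; pixel columns grow to the right and rows downward; lengths in m; the calibration is good to about 2 mm. A picture is of the moment at which its call begins: read the wrist's pose just before it. There is no depth.
- hand_in(): hands the job in, once; it reports no verdict.
Trained networks look in the newest picture that a camera, given by its name, has taken for a name from the list of things; names that differ only in an ending like _2 or _b are one class to them, and where a whole thing is asked for, a point or a joint stands for the part that bears it (a point fixed in the world has none). Each returns a list of dicts, best first, with "confidence" (0 to 1); they miss things now and then, are a little off and sometimes report something else, mostly with a low value. They report only what shows in the picture. A call takes as long as a camera call. They do not tell look-alikes from the thing itself.
- boxes_of(name, camera): "position" ([column, row] as shares, 0 to 1, of the picture: columns of its width, rows of its height, amid what is visible of it).
- outline_of(name, camera): "region" (480x640 bool, what is visible of it) and "position" ([column, row] as shares, 0 to 1, of the picture: columns of its width, rows of its height, amid what is visible of it).
The state is a dict: "t": time; "joint_pos": joint angles; "joint_vel": joint speeds; "joint_efforts": joint torques, N m; "eef_pos": TCP position; "eef_rot": TCP orientation; "ft_force": force on the tool from outside, world axes, zero at the start; "wrist_torque": the same for the moment, N m; "grip_width": finger opening in m.
Only numpy, scipy, OpenCV 4.12 (cv2) and the standard library are available. Lean on these libraries where they do the work, as an engineer would, in place of code of your own. Each camera call takes 0.05 s, during which the arm holds its last target.

TASK

The emery-tape reel on the dispenser is used up: first slide the bare empty reel up off the spindle and put it in the white scrap tray. Then lower the full reel, boss upwards, gently onto the spindle (do not let it drop), and press it down until its red seat plate is fully home. Leave the reel seated there and the other tools where they are.

Things in the scene. Friction and masses are not known exactly. Their poses are not given: they have to be found in the camera images.
- spindle: Fixed dispenser on the bench: round dark steel base, 130 mm diameter, 30 mm tall, with an upright bright steel spindle of 22 mm diameter at its centre, tip 108 mm above the bench; the top 12 mm taper to 10 mm diameter. Origin: centre of the base's underside, at bench level; z up along the spindle axis.
- spindle_tip (a point): Top of the spindle, on its axis, 108 mm above the bench.
- seat_plate (a joint): Height of the red seat plate that slides on the spindle, in m: 0 = up (plate top 62 mm above the bench, as at the start), growing as it is pushed down, 0.024 = fully home against its stop (plate top 38 mm above the bench, 8 mm above the base). Stiff: about 12 N moves it, a reel's weight does not; it stays where left.
- plate_top (a point): Centre of the top face of the red seat plate (disc of 68 mm diameter, 6 mm thick, concentric with the spindle); the reel stands on this face.
- full_reel: Full reel upright on the bench: yellow flanges 84 mm diameter (at 0-5 and 55-60 mm height), dark red-brown winding 76 mm diameter between, and on top a yellow boss to grip: tube 40 mm diameter, from 60 to 90 mm height. A 26 mm bore goes right through. 0.34 to 0.59 kg. Origin: centre of underside; z towards the boss. Once on the plate, the spindle tip stays inside the bore.
- full_reel_top (a point): Centre of the top of the full reel's boss (90 mm above its underside).
- empty_reel: The empty reel, at the start standing on the seat plate with the spindle through it: same reel (same sizes of flanges, boss and bore) but bare, with a grey hub of 40 mm diameter between the yellow flanges. About 0.12 kg. Origin: centre of the underside; z towards the boss.
- empty_reel_top (a point): Centre of the top of the empty reel's boss (90 mm above its underside).
- scrap_tray: White open steel scrap tray, fixed, 160 x 160 mm outside, 36 mm high, walls and floor 5 mm thick. Origin: centre of its underside at bench level; x and y along its sides.
- oil_can: Bystander: green oil can, 62 mm diameter, 125 mm tall, standing on the bench. Origin: centre of the underside.
- paste_tin: Bystander: closed round orange tin, 76 mm diameter, 34 mm tall, with a steel lid. Origin: centre of the underside.
- file: Bystander: file with a wooden handle, 190 mm long, lying on the bench along its own x axis. Origin about its middle at bench level.
There are look-alikes about, which are no part of the job. Leave any blue look-alike of the empty_reel alone.

How it is judged:
By the outcome, as a careful person would: the job done as asked, in the order asked, and still so for the second after the job is handed in, with the robot touching nothing.
It also fails if it takes over 54 s, if anything falls off the work surface, if the arm or the gripper's body presses on something with over 40 N, if the wrist force passes 120 N, or if a joint passes its speed limit or range.

## Working session

There is one attempt and no reset: what is moved stays moved. The work goes in short steps, Python scripts to look and compute and a tool call to move; the robot and the scene stay as the last step left them, time stands still between calls to the robot, and variables do not carry over. Pictures are saved under pics/ and viewed, and the job is handed in when it is done.

Besides the shell and the picture viewer there is one more tool, called after ">>>" as a command line: name --argument value ..., lists and objects as JSON in quotes. step_arm: Moves the arm, as the interface text tells. Its arguments: {"type":"object","properties":{"moves":{"type":"array"},"force":{"type":"number"}},"required":["moves"]}

```bash
ls; mkdir -p pics
python3 - <<'E'
from rig import *
import cv2,numpy as np
for n in ["scene","top","wrist"]:
    d=get_image(n); cv2.imwrite(f"pics/a_{n}.png",d["image"])
    print(n,{k:(np.round(v,4).tolist() if k!="image" else 0) for k,v in d.items()})
print(get_state())
E
```

```text
pics
scene {'image': 0, 'vfov': 43.2159, 'cx': 318.286, 'cy': 241.3423, 'k1': -0.0149, 'R': [[0.2613, 0.9652, -0.0106], [0.7449, -0.2086, -0.6337], [-0.6139, 0.1577, -0.7735]], 't': [-0.0954, -0.3756, 1.7851]}
top {'image': 0, 'vfov': 48.7639, 'cx': 325.0788, 'cy': 246.9522, 'k1': -0.1542, 'R': [[-0.01, -0.9999, 0.0042], [-0.9823, 0.009, -0.187], [0.1869, -0.006, -0.9824]], 't': [-0.0812, 0.5926, 1.261]}
wrist {'image': 0, 'vfov': 71.4989, 'cx': 317.5699, 'cy': 240.8847, 'k1': -0.0031, 'T_tool_cam': [[-0.0008, -0.9595, -0.2816, 0.077], [1.0, -0.0008, -0.0003, -0.0008], [0.0001, -0.2816, 0.9595, -0.169], [0.0, 0.0, 0.0, 1.0]]}
{'t': 0.15, 'joint_pos': array([-1.24369669e+00,  9.16734388e-02,  1.23159529e+00,  1.99244949e-05,
        1.81980010e+00, -5.67336624e-02]), 'joint_vel': array([-0.00013993, -0.003077  , -0.00516983,  0.00082532,  0.00055229,
       -0.00036537]), 'joint_efforts': array([ 8.53973233e-04, -4.47045171e+01, -4.06906915e+01,  6.97944942e-02,
        2.74837576e-02, -9.72022872e-05]), 'eef_pos': array([ 0.22459742, -0.55612571,  0.214182  ]), 'eef_rot': array([-3.14011995e+00, -1.02990127e-04,  3.83838122e-01]), 'ft_force': array([ 0.6168067 ,  0.07903008, -0.34782738]), 'wrist_torque': array([ 0.00231652, -0.00249343,  0.02040277]), 'grip_width': 0.08761356653687395}
```

View pics/a_scene.png

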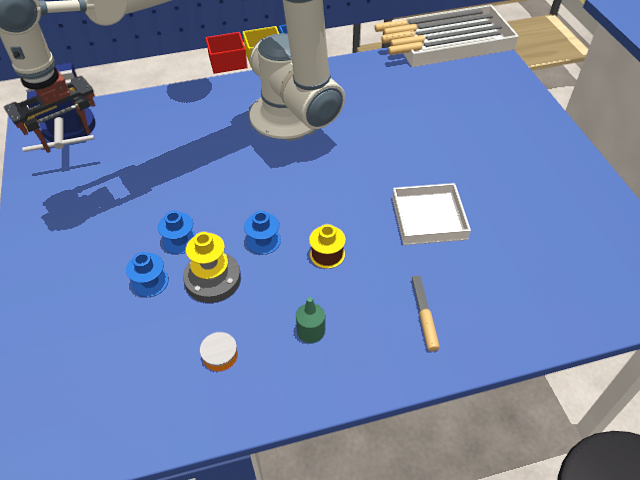

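View pics/a_top.png

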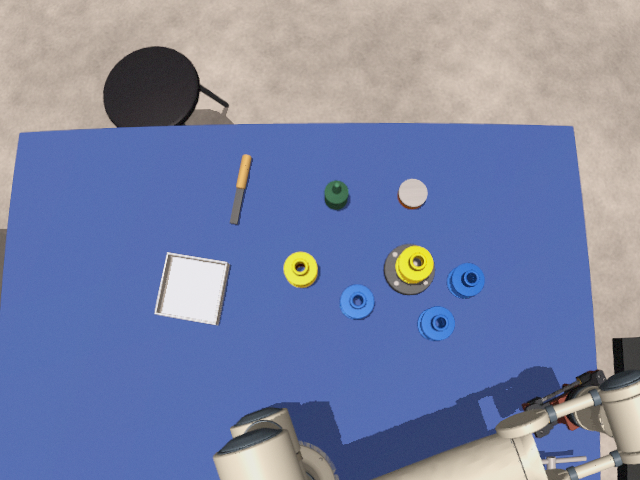

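View pics/a_wrist.png

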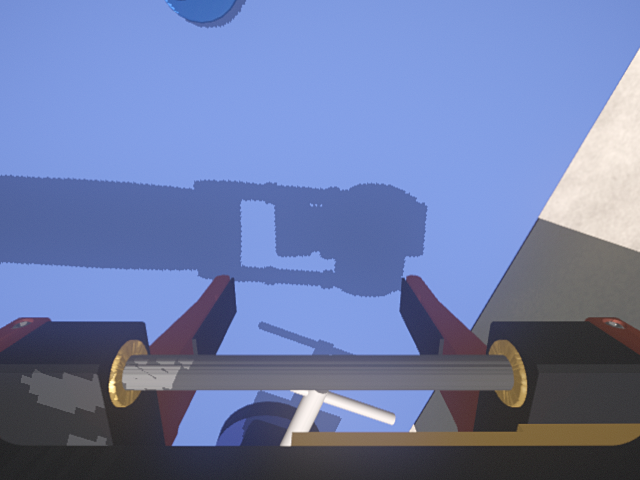

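```bash
cat > h.py <<'E'
import numpy as np,cv2
from scipy.spatial.transform import Rotation as Ro
from scipy.optimize import minimize
def cam(d,st=None):
    f=240/np.tan(np.radians(d["vfov"])/2)
    if "R" in d: R,t=np.array(d["R"]),np.array(d["t"])
    else:
        T=np.eye(4);T[:3,:3]=Ro.from_euler('xyz',st["eef_rot"]).as_matrix();T[:3,3]=st["eef_pos"]
        W=np.linalg.inv(T@np.array(d["T_tool_cam"]));R,t=W[:3,:3],W[:3,3]
    return dict(f=f,c=np.array([d["cx"],d["cy"]]),k=d["k1"],R=R,t=t)
def proj(c,X):
    p=np.atleast_2d(X)@c["R"].T+c["t"];s=p[:,:2]/p[:,2:]
    r2=(s**2).sum(1,keepdims=True);return s*(1+c["k"]*r2)*c["f"]+c["c"]
def unproj(c,uv,z):
    s=(np.atleast_2d(uv).astype(float)-c["c"])/c["f"];u=s.copy()
    for _ in range(20):u=s/(1+c["k"]*(u**2).sum(1,keepdims=True))
    d=np.c_[u,np.ones(len(u))]@c["R"];o=-c["R"].T@c["t"]
    return o+d*((z-o[2])/d[:,2])[:,None]
A=np.linspace(0,2*np.pi,72,endpoint=False)
def circ(x,y,z,r):return np.c_[x+r*np.cos(A),y+r*np.sin(A),np.full(72,z)]
def sil(c,parts,shape=(480,640),S=4):
    m=np.zeros((shape[0]*S,shape[1]*S),np.uint8)
    for P in parts:
        h=cv2.convexHull(((proj(c,P)+.5)*S-.5).astype(np.float32)).round().astype(np.int32)
        cv2.fillConvexPoly(m,h,255)
    return cv2.resize(m,shape[::-1],interpolation=cv2.INTER_AREA)/255.
def cyl(x,y,z0,z1,r):return np.r_[circ(x,y,z0,r),circ(x,y,z1,r)]
def reel(x,y,z,full):
    return [cyl(x,y,z,z+.005,.042),cyl(x,y,z+.055,z+.06,.042),cyl(x,y,z+.06,z+.09,.02),cyl(x,y,z+.005,z+.055,.038 if full else .02)]
def fit(f,x0,d=.004):
    return minimize(f,x0,method='Nelder-Mead',options=dict(xatol=1e-4,fatol=1e-2,initial_simplex=np.array([x0]+[np.array(x0)+d*e for e in np.eye(len(x0))])))
E
python3 - <<'E'
from rig import *
from h import *
for cn in ["top","scene"]:
    d=get_image(cn);c=cam(d)
    for n,z in [("empty_reel",.107),("full_reel",.045),("spindle",.015),("scrap_tray",.0),("oil_can",.06),("paste_tin",.034),("file",0),("seat_plate",.062)]:
        for o in outline_of(n,cn)[:4]:
            p=np.array(o["position"])*[640,480]
            print(cn,n,round(o["confidence"],2),p.round(1),unproj(c,p,z)[0].round(3),o["region"].sum())
E
```

```text
top empty_reel 0.74 [352.1 299.4] [ 0.456 -0.149  0.107] 916
top empty_reel 0.68 [437.2 324. ] [ 0.395 -0.348  0.107] 983
top empty_reel 0.67 [467.4 279.7] [ 0.499 -0.426  0.107] 1106
top empty_reel 0.57 [415.1 261.8] [ 0.544 -0.301  0.107] 1098
top full_reel 0.77 [301.1 272.2] [ 0.53  -0.027  0.045] 918
top spindle 0.74 [397.4 277.9] [ 0.518 -0.271  0.015] 949
top scrap_tray 0.97 [194.4 288.5] [0.496 0.251 0.   ] 4114
top oil_can 0.94 [336.3 194.6] [ 0.726 -0.117  0.06 ] 621
top paste_tin 0.67 [408.3 194.9] [ 0.731 -0.304  0.034] 715
top paste_tin 0.21 [194.1 285.9] [0.499 0.244 0.034] 4251
top file 0.74 [241.4 183.7] [0.776 0.134 0.   ] 596
scene empty_reel 0.83 [205.1 251.9] [ 0.541 -0.303  0.107] 1522
scene empty_reel 0.78 [148.9 272.4] [ 0.565 -0.426  0.107] 1464
scene empty_reel 0.76 [175.1 233.9] [ 0.472 -0.36   0.107] 1198
scene empty_reel 0.61 [265.5 235.8] [ 0.532 -0.166  0.107] 1264
scene spindle 0.56 [212.3 282.8] [ 0.559 -0.303  0.015] 1541
scene scrap_tray 0.65 [431.  213.1] [0.482 0.263 0.   ] 3770
scene scrap_tray 0.3 [326.3 244.7] [ 0.51  -0.019  0.   ] 1346
scene scrap_tray 0.28 [205.9 256.1] [ 0.466 -0.306  0.   ] 1543
scene oil_can 0.7 [310.3 324. ] [ 0.752 -0.121  0.06 ] 1037
scene paste_tin 0.59 [218.8 348.6] [ 0.743 -0.315  0.034] 1186
scene paste_tin 0.4 [218.8 285.4] [ 0.584 -0.289  0.034] 1510
scene paste_tin 0.2 [425.4 317.4] [0.786 0.124 0.034] 841
scene file 0.62 [425.5 317.9] [0.769 0.135 0.   ] 858
```

Run:
```python
from h import *
a=cv2.imread('pics/a_top.png');b=cv2.imread('pics/a_scene.png')
A1=cv2.resize(a[225:325,270:470],None,fx=4,fy=4,interpolation=2)
cv2.imwrite('pics/a_z.png',A1)
B1=cv2.resize(b[190:310,130:330],None,fx=4,fy=4,interpolation=2)
cv2.imwrite('pics/a_z2.png',B1)
```

```text
(no output)
```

View pics/a_z.png

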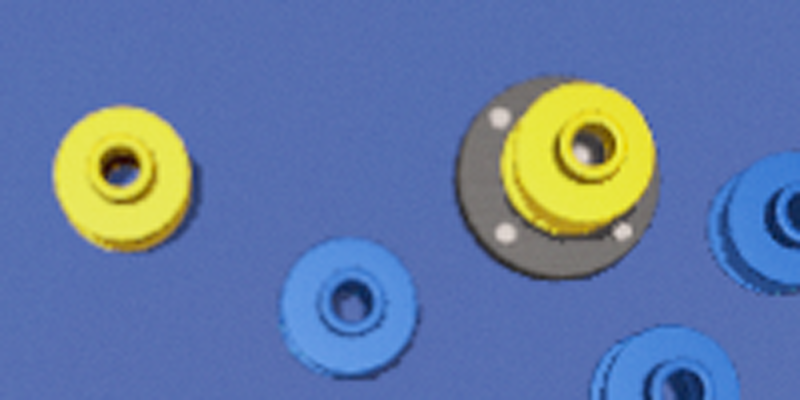

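View pics/a_z2.png

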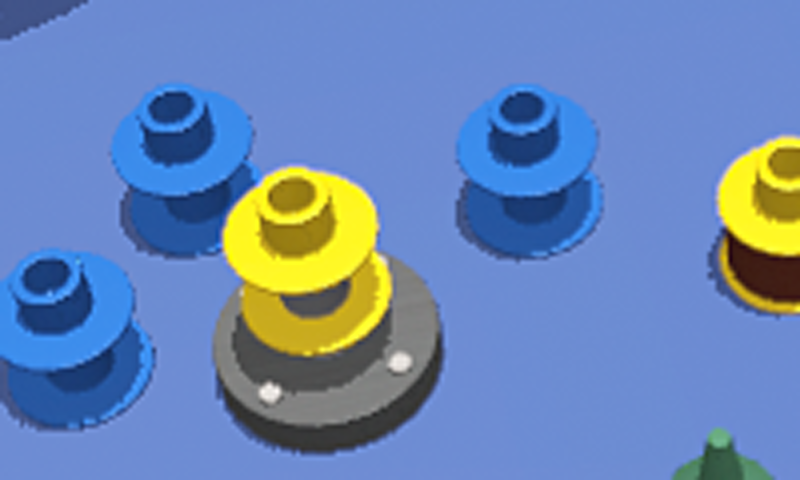

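```bash
cat >> h.py <<'E'
def paint(c,layers,S=4,box=None):
    m=np.zeros((480*S,640*S),np.uint8)
    for P,v in layers:
        h=cv2.convexHull(((proj(c,P)+.5)*S-.5).astype(np.float32)).round().astype(np.int32)
        cv2.fillConvexPoly(m,h,v)
    return cv2.resize(m,(640,480),interpolation=cv2.INTER_AREA)/255.
def yreel(x,y,z,full):
    return [(cyl(x,y,z,z+.005,.042),255),(cyl(x,y,z+.005,z+.055,.038 if full else .02),0),(cyl(x,y,z+.055,z+.06,.042),255),(cyl(x,y,z+.06,z+.09,.02),255),(circ(x,y,z+.09,.013),0)]
def ymask(im):
    h=cv2.cvtColor(im,cv2.COLOR_BGR2HSV)
    return ((abs(h[...,0].astype(int)-29)<6)&(h[...,1]>130)&(h[...,2]>70))*1.
def fitreel(views,x0,z,full):
    ms=[]
    for c,im in views:
        u=proj(c,np.array([[x0[0],x0[1],z+.05]]))[0]; w=np.zeros((480,640));w0=70
        r0=[int(max(0,u[1]-w0)),int(u[1]+w0),int(max(0,u[0]-w0)),int(u[0]+w0)]
        s=np.s_[r0[0]:r0[1],r0[2]:r0[3]]
        n,lab,st,ce=cv2.connectedComponentsWithStats(ymask(im).astype(np.uint8)); m=np.zeros((480,640))
        for i in range(1,n):
            if st[i,4]>15 and np.hypot(*(ce[i]-u))<30+0: m[lab==i]=1
        ms.append((c,m,s))
    f=lambda p:sum(((paint(c,yreel(p[0],p[1],z,full))[s]-m[s])**2).sum() for c,m,s in ms)
    return fit(f,x0)
E
python3 - <<'E'
from rig import *
from h import *
v={}
for n in ["top","scene"]:
    d=get_image(n);v[n]=(cam(d),d["image"])
for nm,x0,z,fu in [("empty",[.54,-.302],.062,0),("full",[.53,-.025],0,1)]:
    for vs in (["top"],["scene"],["top","scene"]):
        r=fitreel([v[k] for k in vs],x0,z,fu);print(nm,vs,r.x.round(4),round(r.fun,1))
# base dark circle
c,im=v["top"]
t=[[160,253],[228,262],[217,324],[156,316]]
print("tray",unproj(c,t,.036).round(3))
# tray bright mask fit
for k in v:
    c,im=v[k];m=((im.min(2)>185)).astype(np.uint8);n,l,s,ce=cv2.connectedComponentsWithStats(m)
    for i in range(1,n):
        if s[i,4]>500:print(k,s[i],ce[i],unproj(c,ce[i],.02).round(3))
E
```

```text
empty ['top'] [ 0.5392 -0.2995] 58.4
empty ['scene'] [ 0.5383 -0.3011] 178.2
empty ['top', 'scene'] [ 0.5386 -0.3001] 252.1
full ['top'] [ 0.5381 -0.0252] 92.8
full ['scene'] [ 0.5373 -0.0254] 175.7
full ['top', 'scene'] [ 0.5377 -0.0252] 273.7
tray [[0.584 0.335 0.036]
 [0.559 0.158 0.036]
 [0.404 0.183 0.036]
 [0.423 0.339 0.036]]
top [400 179  27  27 582] [412.99312715 192.03264605] [[ 0.743 -0.319  0.02 ]]
top [ 155  252   72   73 3525] [192.69730496 289.02950355] [[0.493 0.251 0.02 ]]
top [518 437  30  43 707] [532.16973126 461.47241867] [[ 0.047 -0.6    0.02 ]]
top [ 220  443   60   37 1523] [250.62245568 464.57518056] [[0.06 0.1  0.02]]
top [ 436  450   90   30 1363] [491.97065297 469.34189288] [[ 0.034 -0.495  0.02 ]]
scene [ 392    3  139   51 1049] [480.49475691  24.42421354] [[-0.257  0.737  0.02 ]]
scene [326  25  27  32 718] [339.2632312   40.05988858] [[-0.298  0.251  0.02 ]]
scene [  76   48  176   48 3696] [150.2594697   71.48674242] [[-0.295 -0.366  0.02 ]]
scene [  0  79  27 114 910] [  7.7043956  110.61098901] [[-0.218 -0.791  0.02 ]]
scene [ 393  183   78   53 2493] [429.42398716 212.56718813] [[0.496 0.251 0.02 ]]
scene [200 332  36  32 916] [217.74235808 347.79475983] [[ 0.732 -0.318  0.02 ]]
scene [ 545  352   89   72 2741] [584.54979934 384.11711054] [[1.011 0.378 0.02 ]]
scene [603 391  37  43 770] [627.42987013 417.30519481] [[1.095 0.421 0.02 ]]
scene [478 454  89  26 996] [532.39959839 470.76204819] [[1.138 0.196 0.02 ]]
```

```bash
cat >> h.py <<'E'
def shift(st,tgt):
    R=Ro.from_euler('xyz',st["eef_rot"]).as_matrix()
    return (R.T@(np.array(tgt)-st["eef_pos"])*1000).round(1)
E
python3 - <<'E'
import rig
from rig import *
from h import *
print([n for n in dir(rig) if n[0]!='_'], getattr(rig,'tip_reach',None))
st=get_state();print(shift(st,[.5386,-.300,.215]),shift(st,[.46,-.300,.25]))
E
```

```text
['MotionError', 'boxes_of', 'get_image', 'get_state', 'hand_in', 'outline_of', 'tip_reach'] 0.017
[ 3.871e+02 -1.202e+02  1.000e-01] [ 314.2 -149.6  -34.9]
```

>>> step_arm --moves '[[[1, 35, -11, -5, 0, 0, 0], [1, 74, -23, -10, 0, 0, 0], [1, 113, -35, -15, 0, 0, 0], [1, 152, -47, -20, 0, 0, 0], [1, 191, -59, -20, 0, 0, 0], [1, 230, -71, -20, 0, 0, 0], [1, 269, -83, -20, 0, 0, 0], [1, 308, -95, -20, 0, 0, 0], [1, 347, -107, -20, 0, 0, 0], [1, 387, -120, -20, 0, 0, 0]]]'

```text
t: 1.98
eef_pos: [0.5396, -0.299, 0.2352]
eef_rot: [3.141, -0.0, 0.384]
ft_force: [0.7, -0.5, -0.2]
grip_width: 0.0881
```

>>> step_arm --moves '[[[1, 0, 0, 0, 0, 0, 0], [1, 0, 0, 0, 0, 0, 0], [1, 0, 0, 0, 0, 0, 0]]]'

```text
t: 2.23
eef_pos: [0.538, -0.3006, 0.2349]
eef_rot: [3.142, 0.001, 0.384]
ft_force: [-0.9, 0.3, -0.1]
grip_width: 0.0882
```

Run:
```python
from rig import *
from h import *
st=get_state();d=get_image("wrist");cv2.imwrite("pics/b_wrist.png",d["image"])
print(st["t"],st["eef_pos"],st["eef_rot"],abs(st["joint_vel"]).max())
c=cam(d,st);print(proj(c,[[.5386,-.3,.152],[.5386,-.3,.0]]))
r=fitreel([(c,d["image"])],[.5386,-.3],.062,0);print(r.x,r.fun)
```

```text
2.2333 [ 0.53804917 -0.30063511  0.23488276] [3.14155398e+00 7.17762873e-04 3.84219979e-01] 0.031104347434136197
[[318.18691412 243.6358544 ]
 [317.97028241 207.68286903]]
[ 0.3780375 -0.3316875] 61.0
```

View pics/b_wrist.png

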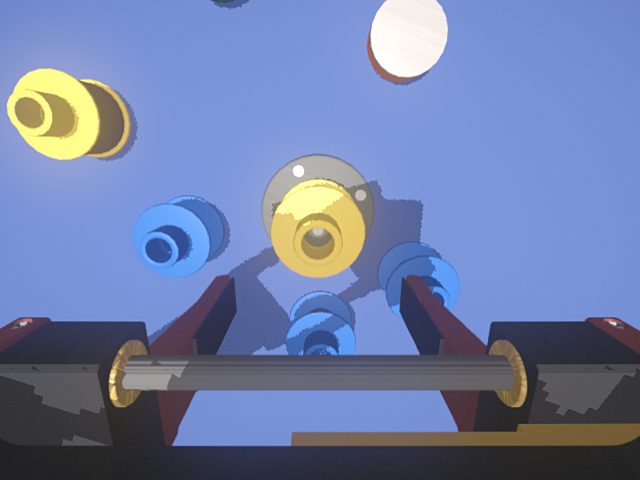

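```bash
cat >> h.py <<'E'
def ymask(im):
    h=cv2.cvtColor(im,cv2.COLOR_BGR2HSV)
    return ((abs(h[...,0].astype(int)-26)<8)&(h[...,1]>90)&(h[...,2]>70))*1.
E
python3 - <<'E'
from rig import *
from h import *
st=get_state();d=get_image("wrist")
c=cam(d,st)
r=fitreel([(c,d["image"])],[.5386,-.3],.062,0);print(r.x,r.fun)
im=d["image"].copy()
cv2.imwrite("pics/b_m.png",ymask(im)*255)
for x,y,col in [(.5386,-.3,(0,0,255)),(r.x[0],r.x[1],(0,255,0))]:
  for z,rr in [(.152,.02),(.152,.013),(.122,.042),(.03,.065)]:
    cv2.polylines(im,[(proj(c,circ(x,y,z,rr))*8).astype(np.int32)],True,col,1,cv2.LINE_AA,3)
cv2.imwrite("pics/b_o.png",cv2.resize(im[140:300,220:420],None,fx=4,fy=4,interpolation=2)[:600])
E
```

```text
[ 0.5388648  -0.29917666] 1925.3274586697426[ WARN:0@2.776] global loadsave.cpp:1063 imwrite_ Unsupported depth image for selected encoder is fallbacked to CV_8U.
```

View pics/b_o.png

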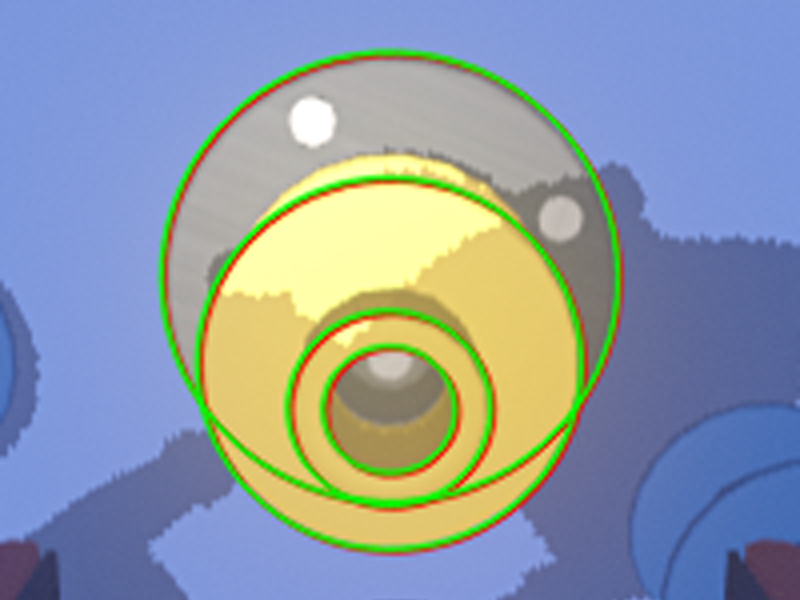

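Run:
```python
from rig import *
from h import *
st=get_state();print(st["t"],st["eef_pos"],shift(st,[.5389,-.2992,.143]))
```

```text
2.3333 [ 0.53737165 -0.30156705  0.23522292] [ 2.3 -1.7 92.2]
```

>>> step_arm --moves '[[[1, 2, -1.5, 30, 0, 0, 0], [1, 2, -1.5, 50, 0, 0, 0], [1, 2, -1.5, 60, 0, 0, 0], [1, 2, -1.5, 60, 0, 0, 0], [1, 2, -1.5, 60, 0, 0, 0]]]'

```text
t: 2.75
eef_pos: [0.5388, -0.299, 0.1753]
eef_rot: [-3.141, 0.0, 0.382]
ft_force: [-0.2, -0.5, 0.3]
grip_width: 0.0881
```

Run:
```python
from rig import *
from h import *
for i in range(5):
    st=get_state();print(st["t"],st["eef_pos"],shift(st,[.5389,-.2992,.143]));d=get_image("wrist")
c=cam(d,st)
r=fitreel([(c,d["image"])],[.5386,-.3],.062,0);print(r.x,r.fun)
im=d["image"].copy()
for x,y,col in [(.5389,-.2992,(0,0,255)),(r.x[0],r.x[1],(0,255,0))]:
  for z,rr in [(.152,.02),(.152,.013),(.122,.042),(.03,.065)]:
    cv2.polylines(im,[(proj(c,circ(x,y,z,rr))*8).astype(np.int32)],True,col,1,cv2.LINE_AA,3)
cv2.imwrite("pics/c_o.png",im)
```

```text
2.75 [ 0.53880976 -0.29903036  0.17526268] [ 0.   0.2 32.3]
2.8 [ 0.5393908  -0.29912704  0.17650411] [-0.5 -0.2 33.5]
2.85 [ 0.53974385 -0.29909597  0.17706984] [-0.9 -0.3 34.1]
2.9 [ 0.53992797 -0.2990135   0.17718227] [-1.1 -0.3 34.2]
2.95 [ 0.54001287 -0.29887081  0.17706935] [-1.2 -0.2 34.1]
[ 0.5388938  -0.29944926] 2236.702314494425
```

View pics/c_o.png

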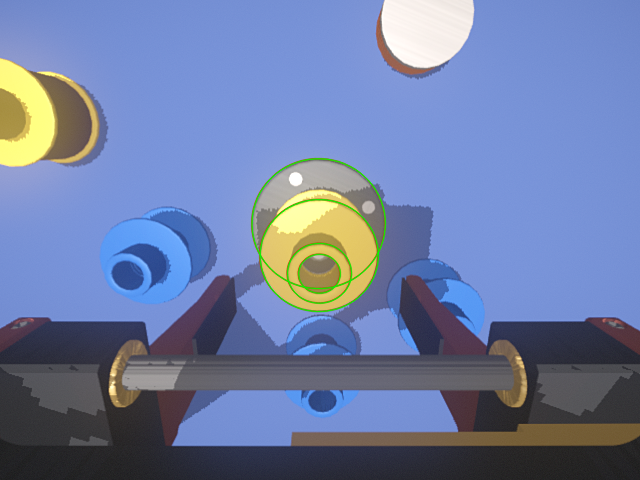

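The overlay fits the boss ring at (319,272), so the empty reel's axis is at (0.539, -0.299). I'll go down and grip.

>>> step_arm --moves '[[[1, -0.5, 0, 15, 0, 0, 0], [1, -0.5, 0, 28, 0, 0, 0], [1, -0.5, 0, 33, 0, 0, 0], [1, -0.5, 0, 33, 0, 0, 0], [1, -0.5, 0, 33, 0, 0, 0], [0.3, -0.5, 0, 33, 0, 0, 0], [0.3, -0.5, 0, 33, 0, 0, 0], [0.3, -0.5, 0, 33, 0, 0, 0], [0.3, -0.5, 0, 33, 0, 0, 0], [0.3, -0.5, 0, 33, 0, 0, 0]]]' --force 20

```text
t: 3.83
eef_pos: [0.5392, -0.2986, 0.1424]
eef_rot: [3.141, -0.0, 0.384]
ft_force: [-0.5, -0.1, 1.5]
grip_width: 0.0583
```

>>> step_arm --moves '[[[0.2, 0, 0, 0, 0, 0, 0], [0.2, 0, 0, 0, 0, 0, 0], [0.2, 0, 0, 0, 0, 0, 0]]]' --force 20

```text
t: 4.08
eef_pos: [0.5392, -0.2986, 0.1421]
eef_rot: [3.141, -0.0, 0.384]
ft_force: [0.1, -0.7, -0.4]
grip_width: 0.0385
```

>>> step_arm --moves '[[[0.2, 0, 0, 0, 0, 0, 0], [0.2, 0, 0, 0, 0, 0, 0]]]'

```text
t: 4.25
eef_pos: [0.5391, -0.2986, 0.1421]
eef_rot: [3.141, -0.0, 0.384]
ft_force: [1.3, -0.3, 1.3]
grip_width: 0.0384
```

>>> step_arm --moves '[[[0.2, 0, 0, -8, 0, 0, 0], [0.2, 0, 0, -20, 0, 0, 0], [0.2, 0, 0, -35, 0, 0, 0], [0.2, 0, 0, -55, 0, 0, 0], [0.2, 0, 0, -75, 0, 0, 0], [0.2, 0, 0, -80, 0, 0, 0], [0.2, 0, 0, -80, 0, 0, 0]]]'

```text
t: 4.83
eef_pos: [0.5399, -0.2989, 0.2253]
eef_rot: [3.138, -0.003, 0.384]
ft_force: [-0.1, -0.1, -0.9]
grip_width: 0.0385
```

Run:
```python
from rig import *
from h import *
st=get_state()
for n in ["wrist","scene"]:
    d=get_image(n);cv2.imwrite(f"pics/d_{n}.png",d["image"])
print(st,shift(st,[.494,.251,.222]))
```

```text
{'t': 4.8333, 'joint_pos': array([-5.60798486e-01,  1.35459351e-01,  1.16483608e+00,  4.37941707e-05,
        1.83622814e+00,  6.26141715e-01]), 'joint_vel': array([-1.28941587e-03,  1.72264672e-02,  6.17991061e-02,  2.05855042e-03,
       -2.47953950e-02,  6.86072585e-05]), 'joint_efforts': array([-3.27202922e-02, -4.69716275e+01, -4.15563476e+01,  6.35913620e-02,
        1.71756861e-01, -1.27103608e-04]), 'eef_pos': array([ 0.53991835, -0.29893492,  0.22531001]), 'eef_rot': array([ 3.13750992e+00, -3.00478465e-03,  3.83873855e-01]), 'ft_force': array([-0.10317912, -0.10327047, -0.94034886]), 'wrist_torque': array([-0.00635273, -0.06596908,  0.01891841]), 'grip_width': 0.03847677403305946} [ 163.4 -527.1    1.6]
```

View pics/d_wrist.png

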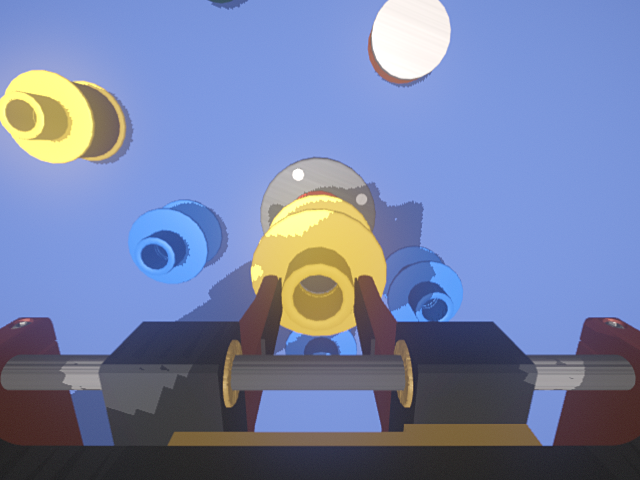

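View pics/d_scene.png

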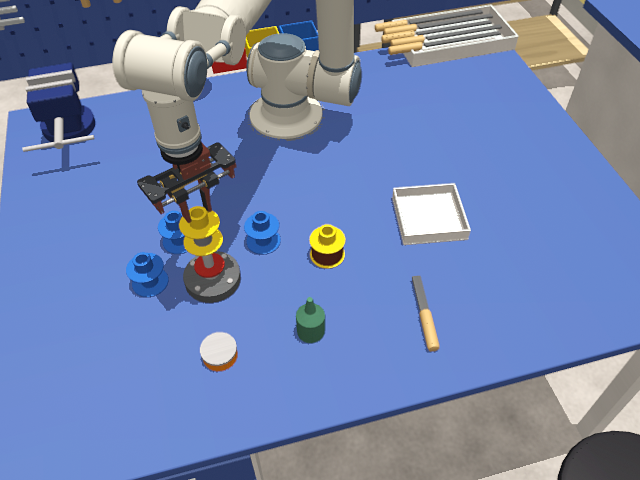

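The empty reel hangs in the jaws at (318,265), clear of the spindle, and the red plate now shows below it. Next is the carry to the tray.

>>> step_arm --moves '[[[0.2, 5, -15, 0, 0, 0, 0], [0.2, 14, -45, 0, 0, 0, 0], [0.2, 25, -80, 0, 0, 0, 0], [0.2, 36, -115, 0, 0, 0, 0], [0.2, 47, -150, 0, 0, 0, 0], [0.2, 58, -185, 0, 0, 0, 0], [0.2, 69, -220, 0, 0, 0, 0], [0.2, 80, -255, 0, 0, 0, 0], [0.2, 91, -290, 0, 0, 0, 0], [0.2, 101, -325, 0, 0, 0, 0]]]'

```text
t: 5.77
eef_pos: [0.5096, 0.0431, 0.2204]
eef_rot: [-3.14, 0.002, 0.384]
ft_force: [1.5, 0.2, -0.5]
grip_width: 0.0385
```

>>> step_arm --moves '[[[0.2, 11, -35, 0, 0, 0, 0], [0.2, 22, -70, 0, 0, 0, 0], [0.2, 33, -105, 0, 0, 0, 0], [0.2, 44, -140, 0, 0, 0, 0], [0.2, 54, -173, 0, 0, 0, 0], [0.2, 60, -193, 0, 0, 0, 0], [0.2, 62.5, -202, 0, 0, 0, 0], [0.2, 62.5, -202, 0, 0, 0, 0], [0.2, 62.5, -202, 0, 0, 0, 0]]]'

```text
t: 6.52
eef_pos: [0.4929, 0.251, 0.2211]
eef_rot: [3.141, 0.002, 0.384]
ft_force: [0.0, -0.7, -0.9]
grip_width: 0.0382
```

Run:
```python
from rig import *
from h import *
st=get_state()
d=get_image("wrist");cv2.imwrite(f"pics/e_w.png",d["image"])
print(st["t"],st["eef_pos"],st["grip_width"],st["ft_force"],shift(st,[.494,.251,.086]))
```

```text
6.5167 [0.49286338 0.2509948  0.22112598] 0.038164312051984714 [ 0.03696853 -0.65260217 -0.93085301] [  1.3   0.3 135.1]
```

View pics/e_w.png

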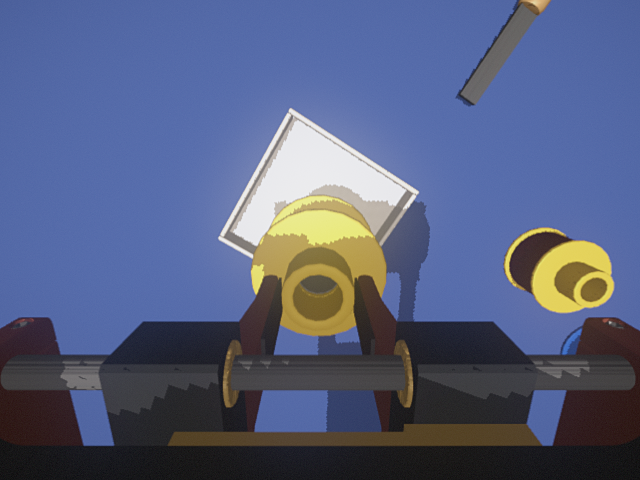

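The reel is above the tray, whose corners show at (292,110), (418,192) and (220,238). I'll lower it.

>>> step_arm --moves '[[[0.2, 1, 0, 15, 0, 0, 0], [0.2, 1, 0, 40, 0, 0, 0], [0.2, 1, 0, 70, 0, 0, 0], [0.2, 1, 0, 100, 0, 0, 0], [0.2, 1, 0, 118, 0, 0, 0], [0.2, 1, 0, 126, 0, 0, 0], [0.2, 1, 0, 130, 0, 0, 0], [0.2, 1, 0, 132, 0, 0, 0], [0.2, 1, 0, 133, 0, 0, 0], [0.2, 1, 0, 134, 0, 0, 0]]]'

```text
t: 7.4
eef_pos: [0.4953, 0.2519, 0.0899]
eef_rot: [-3.142, -0.003, 0.383]
ft_force: [0.2, 0.4, -1.3]
grip_width: 0.0386
```

>>> step_arm --moves '[[[0.2, 0, 0, 0.5, 0, 0, 0], [0.2, 0, 0, 1, 0, 0, 0], [0.2, 0, 0, 1.5, 0, 0, 0], [0.2, 0, 0, 1.5, 0, 0, 0]]]'

```text
t: 7.73
eef_pos: [0.4944, 0.2519, 0.0868]
eef_rot: [-3.142, -0.0, 0.384]
ft_force: [-1.2, -0.9, -1.4]
grip_width: 0.0383
```

>>> step_arm --moves '[[[0.2, 0, 0, 0.7, 0, 0, 0], [0.2, 0, 0, 1.4, 0, 0, 0], [0.2, 0, 0, 2, 0, 0, 0], [0.2, 0, 0, 2, 0, 0, 0]]]'

```text
t: 8.07
eef_pos: [0.4946, 0.2518, 0.0851]
eef_rot: [3.141, -0.001, 0.384]
ft_force: [-0.5, -0.4, 2.1]
grip_width: 0.0383
```

>>> step_arm --moves '[[[1, 0, 0, 0, 0, 0, 0], [1, 0, 0, 0, 0, 0, 0], [1, 0, 0, 0, 0, 0, 0], [1, 0, 0, 0, 0, 0, 0], [1, 0, 0, 0, 0, 0, 0], [1, 0, 0, 0, 0, 0, 0], [1, 0, 0, 0, 0, 0, 0]]]'

```text
t: 8.65
eef_pos: [0.4943, 0.2518, 0.0845]
eef_rot: [-3.142, 0.0, 0.384]
ft_force: [-0.1, -0.2, -1.0]
grip_width: 0.0813
```

>>> step_arm --moves '[[[1, 0, 0, -15, 0, 0, 0], [1, 0, 0, -45, 0, 0, 0], [1, 0, 0, -80, 0, 0, 0], [1, 0, 0, -105, 0, 0, 0], [1, 0, 0, -115, 0, 0, 0], [1, 0, 0, -115, 0, 0, 0]]]'

```text
t: 9.15
eef_pos: [0.4954, 0.2523, 0.2028]
eef_rot: [-3.141, -0.006, 0.384]
ft_force: [-0.5, -0.2, 0.2]
grip_width: 0.0876
```

Run:
```python
from rig import *
from h import *
st=get_state()
d=get_image("top");cv2.imwrite(f"pics/f_t.png",d["image"])
d=get_image("wrist");cv2.imwrite(f"pics/f_w.png",d["image"])
print(st["t"],st["eef_pos"],st["grip_width"],st["ft_force"],shift(st,[.538,-.0252,.17]))
```

```text
9.15 [0.49540652 0.25230541 0.20280183] 0.08761731495019168 [-0.4881951  -0.16525413  0.19346853] [-64.6 273.3  32.4]
```

View pics/f_t.png

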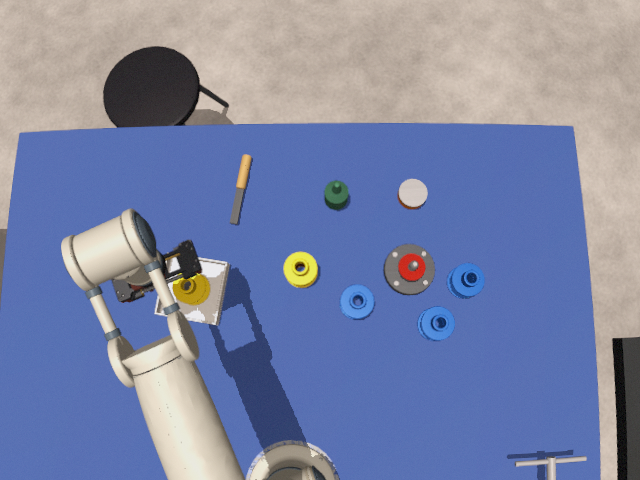

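View pics/f_w.png

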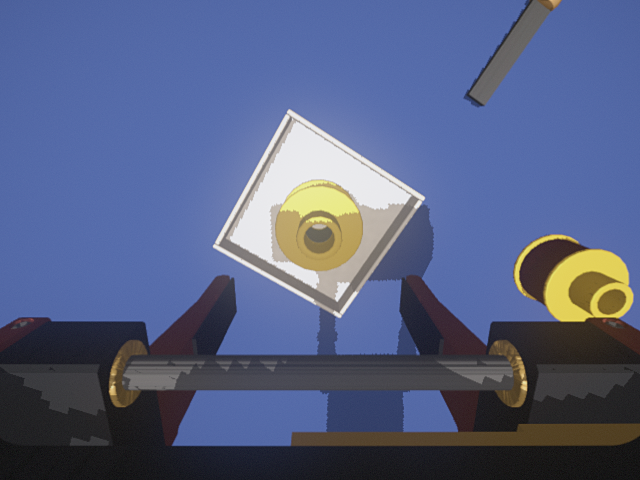

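The empty reel stands upright in the tray at (320,225) in the wrist view, and the spindle and red plate are bare at (411,267) in the top view. Next I'll move over the full reel.

>>> step_arm --moves '[[[1, -5, 15, 0, 0, 0, 0], [1, -12, 50, 0, 0, 0, 0], [1, -21, 88, 0, 0, 0, 0], [1, -30, 126, 5, 0, 0, 0], [1, -39, 164, 10, 0, 0, 0], [1, -48, 202, 15, 0, 0, 0], [1, -56, 237, 20, 0, 0, 0], [1, -62, 262, 20, 0, 0, 0], [1, -64.5, 273, 20, 0, 0, 0], [1, -64.5, 273, 20, 0, 0, 0]]]'

```text
t: 10.08
eef_pos: [0.5359, -0.0275, 0.1767]
eef_rot: [-3.14, 0.004, 0.38]
ft_force: [0.2, 0.2, 0.1]
grip_width: 0.088
```

>>> step_arm --moves '[[[1, 0, 0, 0, 0, 0, 0], [1, 0, 0, 0, 0, 0, 0], [1, 0, 0, 0, 0, 0, 0]]]'

```text
t: 10.33
eef_pos: [0.5366, -0.0239, 0.1793]
eef_rot: [-3.141, 0.0, 0.386]
ft_force: [-0.9, 0.4, -0.5]
grip_width: 0.0873
```

```bash
cat > v.py <<'E'
from rig import *
from h import *
import sys
def look(tag,x0,z,full,extra=[]):
    st=get_state();d=get_image("wrist");st2=get_state()
    c=cam(d,st);im=d["image"].copy()
    r=fitreel([(c,d["image"])],x0,z,full);print(st["t"],st["eef_pos"],st2["eef_pos"],"fit",r.x.round(4),r.fun)
    for x,y,col in [(x0[0],x0[1],(0,0,255)),(r.x[0],r.x[1],(0,255,0))]:
      for zz,rr in [(z+.09,.02),(z+.09,.013),(z+.06,.042),(z,.042)]+extra:
        cv2.polylines(im,[(proj(c,circ(x,y,zz,rr))*8).astype(np.int32)],True,col,1,cv2.LINE_AA,3)
    cv2.imwrite(f"pics/{tag}.png",im);return st,r
E
python3 - <<'E'
from v import *
st,r=look("g_w",[.538,-.0252],0,1)
print(shift(st,[r.x[0],r.x[1],.081]))
E
```

```text
10.3333 [ 0.53660816 -0.02394102  0.17932038] [ 0.53667574 -0.02399556  0.17951561] fit [ 0.538  -0.0236] 705.2607766243752
[ 1.4  0.3 98.3]
```

View pics/g_w.png

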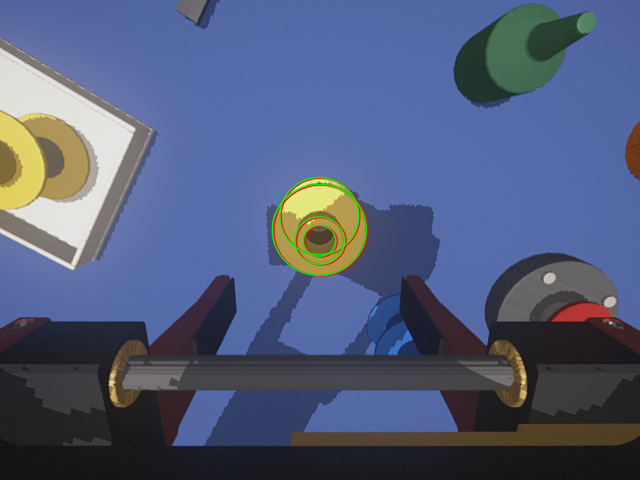

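>>> step_arm --moves '[[[1, 1, 0, 15, 0, 0, 0], [1, 1, 0, 40, 0, 0, 0], [1, 1, 0, 65, 0, 0, 0], [1, 1, 0, 82, 0, 0, 0], [1, 1, 0, 92, 0, 0, 0], [1, 1, 0, 96, 0, 0, 0], [1, 1, 0, 96, 0, 0, 0], [1, 1, 0, 96, 0, 0, 0], [1, 1, 0, 96, 0, 0, 0]]]'

```text
t: 11.13
eef_pos: [0.5385, -0.025, 0.0853]
eef_rot: [3.14, -0.002, 0.384]
ft_force: [0.2, -0.2, 0.3]
grip_width: 0.0874
```

Run:
```python
from v import *
st,r=look("h_w",[.538,-.0236],0,1)
print(shift(st,[r.x[0],r.x[1],.081]))
```

```text
11.1333 [ 0.53851589 -0.02504209  0.08525339] [ 0.53852918 -0.02513693  0.08526841] fit [ 0.537  -0.0242] 2646.7179853902344
[-1.1 -1.4  4.2]
```

View pics/h_w.png

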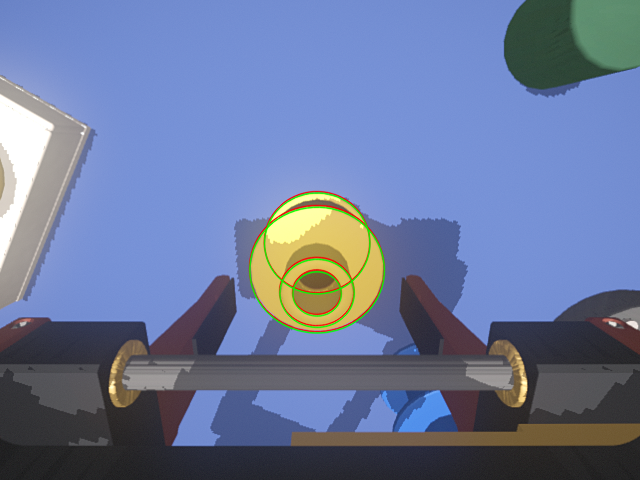

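>>> step_arm --moves '[[[1, -1, -1, 2, 0, 0, 0], [1, -1, -1, 4, 0, 0, 0], [1, -1, -1, 4, 0, 0, 0], [0.2, -1, -1, 4, 0, 0, 0], [0.2, -1, -1, 4, 0, 0, 0], [0.2, -1, -1, 4, 0, 0, 0], [0.2, -1, -1, 4, 0, 0, 0], [0.2, -1, -1, 4, 0, 0, 0], [0.2, -1, -1, 4, 0, 0, 0], [0.2, -1, -1, 4, 0, 0, 0]]]' --force 45

```text
t: 12.02
eef_pos: [0.5363, -0.0246, 0.0795]
eef_rot: [-3.142, 0.0, 0.384]
ft_force: [0.3, 0.8, -0.5]
grip_width: 0.0445
```

>>> step_arm --moves '[[[0.2, 0, 0, 0, 0, 0, 0], [0.2, 0, 0, 0, 0, 0, 0], [0.2, 0, 0, 0, 0, 0, 0]]]' --force 45

```text
t: 12.27
eef_pos: [0.5364, -0.0249, 0.0795]
eef_rot: [3.141, -0.0, 0.384]
ft_force: [0.1, -1.6, -0.8]
grip_width: 0.0372
```

>>> step_arm --moves '[[[0.2, 0, 0, -6, 0, 0, 0], [0.2, 0, 0, -18, 0, 0, 0], [0.2, 0, 0, -36, 0, 0, 0], [0.2, 0, 0, -60, 0, 0, 0], [0.2, 0, 0, -85, 0, 0, 0], [0.2, 0, 0, -108, 0, 0, 0], [0.2, 0, 0, -124, 0, 0, 0], [0.2, 0, 0, -130, 0, 0, 0], [0.2, 0, 0, -130, 0, 0, 0]]]'

```text
t: 13.02
eef_pos: [0.537, -0.0245, 0.2118]
eef_rot: [3.14, -0.003, 0.384]
ft_force: [-0.7, 0.2, -4.3]
grip_width: 0.0376
```

Run:
```python
from rig import *
from h import *
st=get_state()
print(st["t"],st["eef_pos"],st["grip_width"],st["ft_force"],st["wrist_torque"],shift(st,[.539,-.2993,.21]))
d=get_image("wrist");cv2.imwrite(f"pics/i_w.png",d["image"])
```

```text
13.0167 [ 0.53697665 -0.02450247  0.21183342] 0.0375511157102274 [-0.67371427  0.22082119 -4.33909677] [-0.00880919 -0.03195173 -0.01934827] [-101.1  255.5    1.9]
```

View pics/i_w.png

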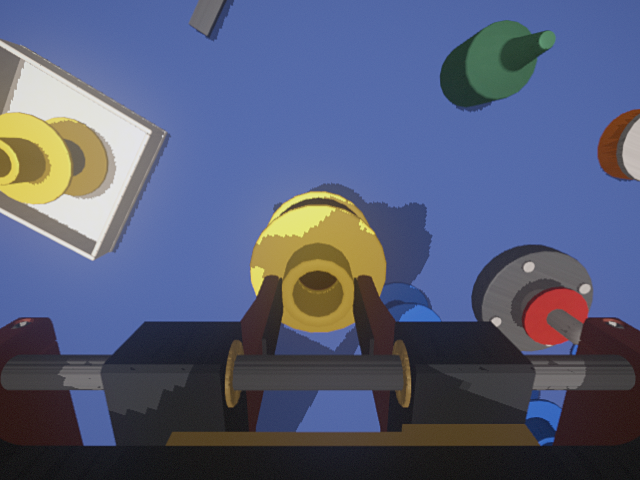

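>>> step_arm --moves '[[[0.2, -5, 13, 0, 0, 0, 0], [0.2, -15, 38, 0, 0, 0, 0], [0.2, -28, 70, 0, 0, 0, 0], [0.2, -41, 104, 0, 0, 0, 0], [0.2, -54, 138, 0, 0, 0, 0], [0.2, -67, 170, 0, 0, 0, 0], [0.2, -80, 202, 0, 0, 0, 0], [0.2, -91, 231, 0, 0, 0, 0], [0.2, -98, 248, 0, 0, 0, 0], [0.2, -101, 255.5, 0, 0, 0, 0]]]'

```text
t: 13.9
eef_pos: [0.537, -0.3018, 0.2063]
eef_rot: [-3.138, 0.003, 0.381]
ft_force: [-0.4, 0.2, -5.9]
grip_width: 0.0372
```

>>> step_arm --moves '[[[0.2, 0, 0, 0, 0, 0, 0], [0.2, 0, 0, 0, 0, 0, 0], [0.2, 0, 0, 0, 0, 0, 0], [0.2, 0, 0, 0, 0, 0, 0]]]'

```text
t: 14.23
eef_pos: [0.5387, -0.2977, 0.2096]
eef_rot: [-3.141, -0.0, 0.386]
ft_force: [0.8, 0.0, -5.4]
grip_width: 0.0374
```

Run:
```python
from v import *
st,r=look("j_w",[.539,-.2993],get_state()["eef_pos"][2]-.0795,1)
print(st["eef_rot"],shift(st,[r.x[0],r.x[1],.21]),shift(st,[.539,-.2993,.2]))
im=cv2.imread("pics/j_w.png")
c=cam(get_image("wrist"),st)
cv2.imwrite("pics/j_z.png",cv2.resize(im[140:340,220:420],None,fx=3,fy=3,interpolation=2))
for n in ("scene","top"):
    d=get_image(n);c=cam(d);u=proj(c,[[.539,-.2993,.12]])[0].astype(int)
    cv2.imwrite(f"pics/j_{n}.png",cv2.resize(d["image"][u[1]-60:u[1]+60,u[0]-70:u[0]+70],None,fx=5,fy=5,interpolation=2))
```

```text
14.2333 [ 0.53870177 -0.29773415  0.20963291] [ 0.53873057 -0.29788203  0.2097948 ] fit [ 0.54   -0.2954] 4667.478016147636
[-3.14122487e+00 -3.03777045e-04  3.85703954e-01] [ 2.1 -1.7 -0.4] [-0.3  1.6  9.6]
```

View pics/j_z.png

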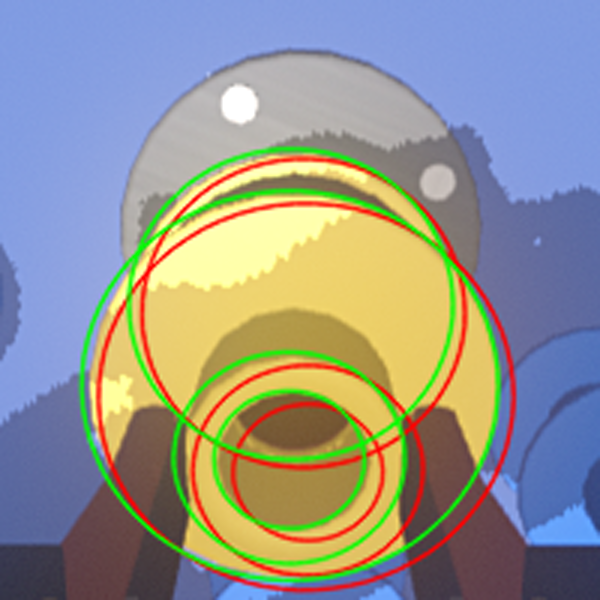

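View pics/j_scene.png

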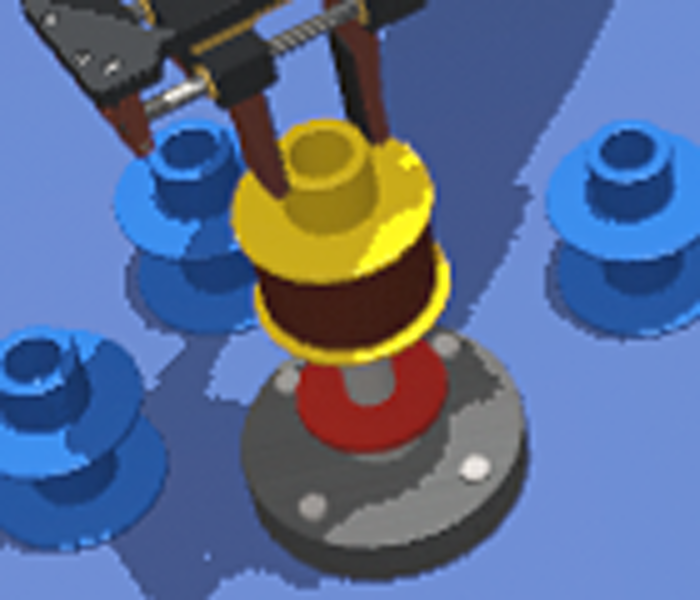

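View pics/j_top.png

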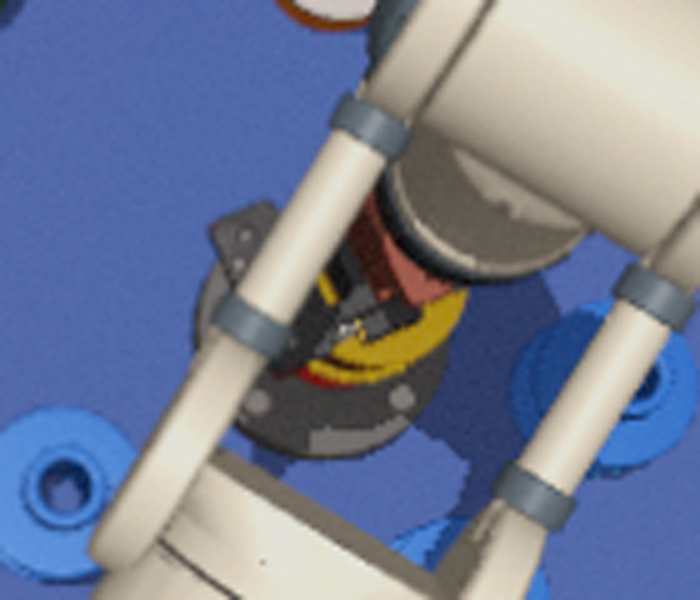

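```bash
cat > w.py <<'E'
from rig import *
from h import *
def rel(tag):
    s1=get_state();d=get_image("wrist");s2=get_state()
    print(s1["t"],s1["eef_pos"].round(4),s2["eef_pos"].round(4),"f",s1["ft_force"].round(1))
    st=s1;c=cam(d,st);im=d["image"];zt=st["eef_pos"][2]-.0795
    R=Ro.from_euler('xyz',st["eef_rot"]).as_matrix()
    m=ymask(im).astype(np.uint8)
    W=np.zeros((480,640));W[170:335,240:400]=1
    pts=np.array([[[242,345],[242,320],[262,276],[284,274],[284,345]],[[352,345],[352,274],[374,276],[396,320],[396,345]]])
    fm=np.zeros((480,640),np.uint8);cv2.fillPoly(fm,list(pts),1);W[fm>0]=0
    # fill bore
    m=cv2.morphologyEx(m,cv2.MORPH_CLOSE,np.ones((5,5)))
    # held-reel parts above winding only: top flange + boss
    def lay(x,y,o=0):
        return [(cyl(x,y,zt+.055,zt+.06,.042),255),(cyl(x,y,zt+.06,zt+.09,.02),255)]
    p0=st["eef_pos"]
    u=proj(c,[[p0[0],p0[1],zt+.055]])[0]
    W[:int(u[1]-10)]=W[:int(u[1]-10)]*0   # upper part confused by lower flange
    mm=m.copy()
    f=lambda p:(((paint(c,lay(p[0],p[1]))-mm)**2)*W).sum()
    r=fit(f,[p0[0],p0[1]]);reel_t=R.T@(np.r_[r.x,0]-[p0[0],p0[1],0])*1000
    # base arc: blue->grey edge
    g=cv2.GaussianBlur(im.astype(float),(3,3),0);sat=(g[...,0]-g[...,2])
    def sc(p):
        a=np.linspace(0,2*np.pi,361);tot=0;n=0
        o=[]
        for rr in (.0635,.0665):
            P=np.c_[p[0]+rr*np.cos(a),p[1]+rr*np.sin(a),np.full(361,.03)]
            q=proj(c,P);o.append((cv2.remap(sat.astype(np.float32),q[:,0].astype(np.float32)[None],q[:,1].astype(np.float32)[None],1)[0],q))
        k=(o[0][1][:,1]<215)
        return -(o[1][0]-o[0][0])[k].mean()
    b=fit(sc,[.539,-.2993]);bt=R.T@(np.r_[b.x,0]-[p0[0],p0[1],0])*1000
    print("reel tool mm",reel_t.round(2)[:2],r.fun,"| base world",b.x.round(4),"tool",bt.round(2)[:2],b.fun)
    o=im.copy()
    for z,rr in [(zt+.09,.02),(zt+.09,.013),(zt+.06,.042)]:
        cv2.polylines(o,[(proj(c,circ(*r.x,z,rr))*8).astype(np.int32)],True,(0,255,0),1,cv2.LINE_AA,3)
    cv2.polylines(o,[(proj(c,circ(*b.x,.03,.065))*8).astype(np.int32)],True,(0,0,255),1,cv2.LINE_AA,3)
    cv2.imwrite(f"pics/{tag}.png",cv2.resize(o[140:340,220:420],None,fx=3,fy=3,interpolation=2))
E
python3 -c "
from w import *
rel('k1');rel('k2')"
```

```text
14.4333 [ 0.5386 -0.2985  0.2099] [ 0.5386 -0.2987  0.2098] f [-0.7  0.2 -4.9]
reel tool mm [ 3.18 -0.69] 541.2167166474434 | base world [ 0.5379 -0.2997] tool [-1.17  0.82] -70.16024780273438
14.4833 [ 0.5386 -0.2987  0.2098] [ 0.5385 -0.2989  0.2098] f [-0.2 -0.4 -4.8]
reel tool mm [ 3.13 -0.34] 537.603936947328 | base world [ 0.5378 -0.2996] tool [-1.05  0.61] -70.25102233886719
```

View pics/k2.png

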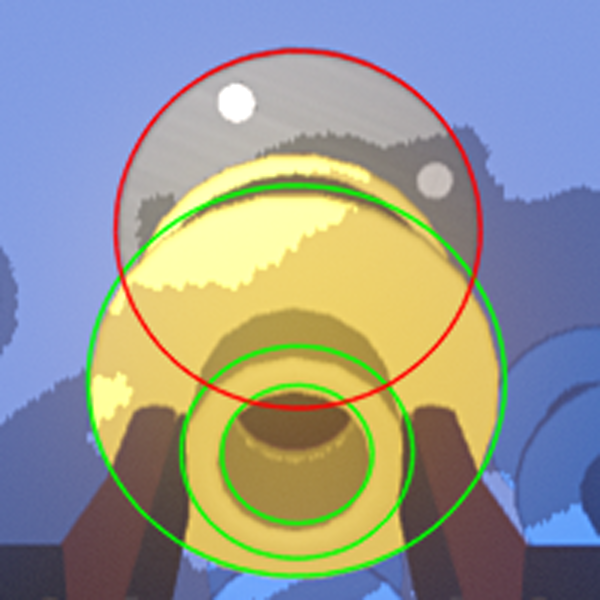

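Run:
```python
from rig import *
from h import *
s=get_state();d=get_image("wrist");cv2.imwrite("pics/l_raw.png",d["image"]);print(s["eef_pos"],s["eef_rot"])
np.save("l_st.npy",np.r_[s["eef_pos"],s["eef_rot"]])
im=d["image"];print(im[262,240:262].tolist());print(im[262,378:396].tolist())
cv2.imwrite("pics/l_z.png",cv2.resize(im[255:345,250:390],None,fx=5,fy=5,interpolation=0))
```

```text
[ 0.53850977 -0.29886245  0.20975529] [ 3.14133329e+00 -2.02230017e-04  3.84471720e-01]
[[223, 160, 139], [223, 160, 139], [224, 160, 141], [223, 160, 141], [223, 160, 140], [225, 163, 143], [224, 162, 143], [202, 144, 130], [223, 157, 136], [177, 124, 120], [120, 161, 188], [108, 193, 223], [113, 198, 227], [117, 201, 230], [117, 201, 230], [117, 201, 230], [117, 202, 230], [116, 202, 230], [116, 202, 230], [115, 201, 230], [115, 202, 231], [116, 203, 231]]
[[105, 200, 231], [105, 199, 230], [104, 200, 230], [104, 200, 230], [106, 201, 230], [104, 199, 229], [97, 196, 227], [92, 183, 216], [133, 127, 143], [154, 108, 105], [149, 104, 102], [136, 93, 91], [151, 98, 88], [175, 113, 94], [187, 123, 102], [186, 122, 98], [185, 120, 97], [185, 121, 97]]
```

View pics/l_z.png

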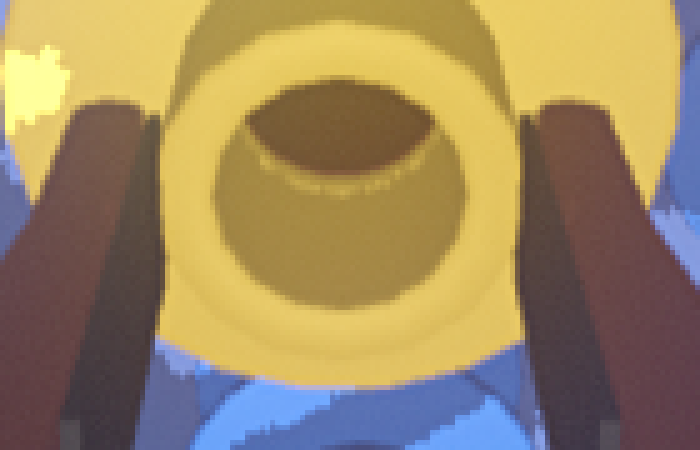

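>>> step_arm --moves '[[[0.2, -0.8, 0.4, 5, 0, 0, 0], [0.2, -1.7, 0.8, 11, 0, 0, 0], [0.2, -1.7, 0.8, 17, 0, 0, 0], [0.2, -1.7, 0.8, 19, 0, 0, 0], [0.2, -1.7, 0.8, 19, 0, 0, 0], [0.2, -1.7, 0.8, 19, 0, 0, 0], [0.2, -1.7, 0.8, 19, 0, 0, 0]]]'

```text
t: 15.17
eef_pos: [0.5372, -0.3008, 0.1907]
eef_rot: [3.141, -0.0, 0.384]
ft_force: [-0.6, -0.3, -5.7]
grip_width: 0.0376
```

Run:
```python
from w import *
rel('m1')
d=get_image("wrist");im=d["image"]
cv2.imwrite("pics/m_z.png",cv2.resize(im[250:345,250:390],None,fx=5,fy=5,interpolation=0))
a=cv2.imread("pics/d_wrist.png");cv2.imwrite("pics/m_d.png",cv2.resize(a[250:345,250:390],None,fx=5,fy=5,interpolation=0))
d=get_image("scene");c=cam(d);u=proj(c,[[.539,-.2993,.1]])[0].astype(int)
cv2.imwrite(f"pics/m_s.png",cv2.resize(d["image"][u[1]-60:u[1]+60,u[0]-70:u[0]+70],None,fx=5,fy=5,interpolation=2))
```

```text
15.1667 [ 0.5372 -0.3008  0.1907] [ 0.5372 -0.3008  0.191 ] f [-0.6 -0.3 -5.7]
reel tool mm [ 3.05 -0.81] 554.9420838139177 | base world [ 0.5377 -0.2997] tool [ 0.88 -0.76] -72.04341888427734
```

View pics/m_z.png

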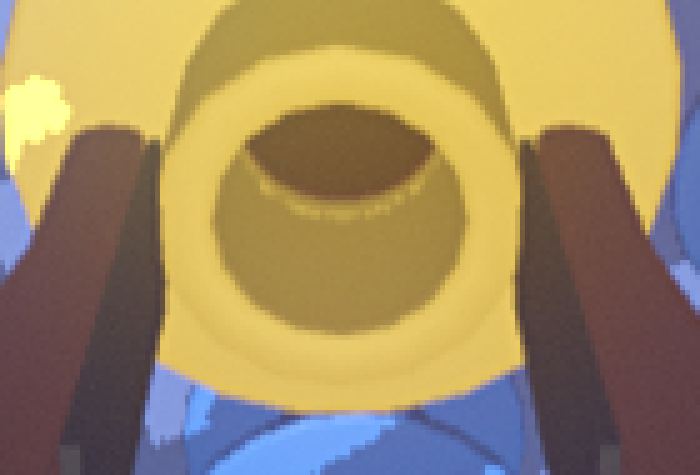

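View pics/m_d.png

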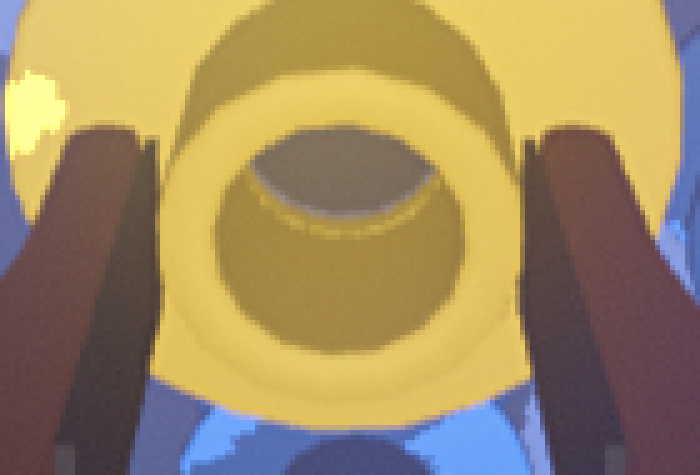

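View pics/m_s.png

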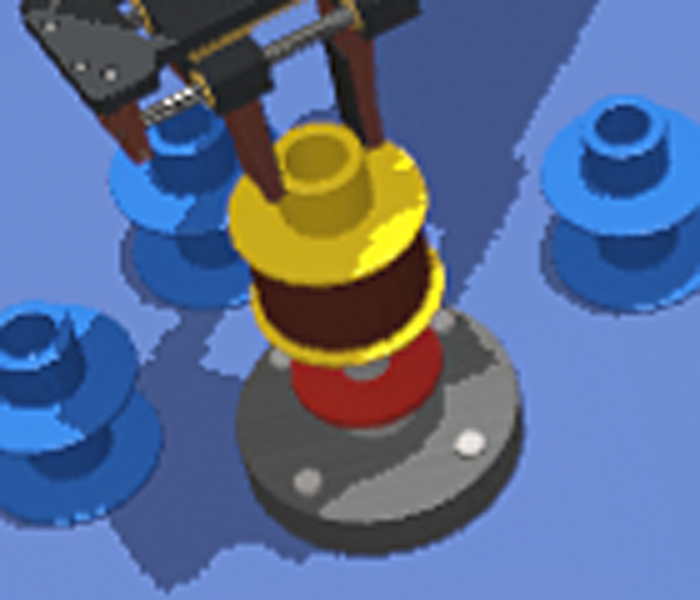

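>>> step_arm --moves '[[[0.2, -0.3, -0.9, 1, 0, 0, 0], [0.2, -0.3, -0.9, 3, 0, 0, 0], [0.2, -0.3, -0.9, 5, 0, 0, 0], [0.2, -0.3, -0.9, 7, 0, 0, 0], [0.2, -0.3, -0.9, 9, 0, 0, 0], [0.2, -0.3, -0.9, 11, 0, 0, 0], [0.2, -0.3, -0.9, 12, 0, 0, 0], [0.2, -0.3, -0.9, 12, 0, 0, 0]]]'

```text
t: 15.98
eef_pos: [0.5363, -0.2999, 0.178]
eef_rot: [-3.141, 0.0, 0.384]
ft_force: [-0.9, -0.6, -5.4]
grip_width: 0.0376
```

>>> step_arm --moves '[[[0.2, 0, 0, 2, 0, 0, 0], [0.2, 0, 0, 4, 0, 0, 0], [0.2, 0, 0, 6, 0, 0, 0], [0.2, 0, 0, 8, 0, 0, 0], [0.2, 0, 0, 8, 0, 0, 0]]]'

```text
t: 16.4
eef_pos: [0.5363, -0.2999, 0.1698]
eef_rot: [-3.141, 0.001, 0.384]
ft_force: [-0.4, 0.5, -4.7]
grip_width: 0.0375
```

Run:
```python
from w import *
rel('n1')
d=get_image("wrist");im=d["image"]
cv2.imwrite("pics/n_z.png",cv2.resize(im[140:345,220:420],None,fx=3.5,fy=2.9,interpolation=2))
```

```text
16.4 [ 0.5363 -0.2999  0.1698] [ 0.5363 -0.2999  0.1701] f [-0.4  0.5 -4.7]
reel tool mm [ 2.99 -0.38] 491.0502422145329 | base world [ 0.5378 -0.2997] tool [1.43 0.42] -74.10885620117188
```

View pics/n_z.png

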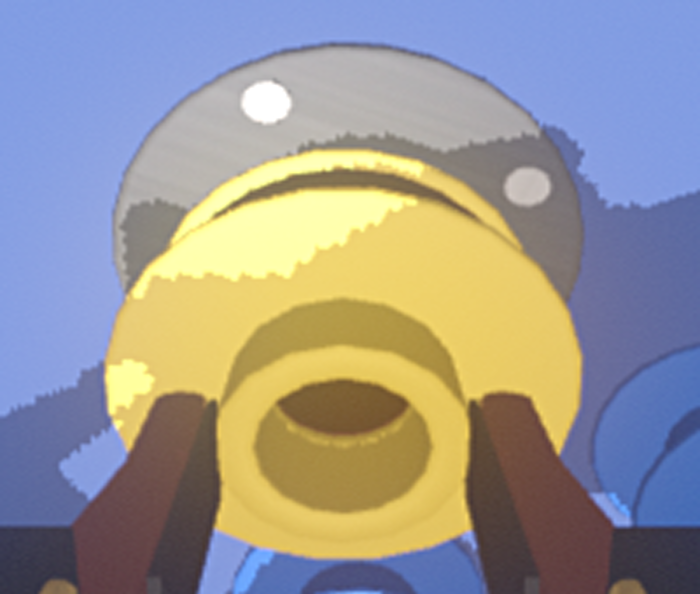

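>>> step_arm --moves '[[[0.2, 0, 0, 2, 0, 0, 0], [0.2, 0, 0, 5, 0, 0, 0], [0.2, 0, 0, 8, 0, 0, 0], [0.2, 0, 0, 11, 0, 0, 0], [0.2, 0, 0, 14, 0, 0, 0], [0.2, 0, 0, 17, 0, 0, 0], [0.2, 0, 0, 20, 0, 0, 0], [0.2, 0, 0, 22, 0, 0, 0], [0.2, 0, 0, 23, 0, 0, 0], [0.2, 0, 0, 23, 0, 0, 0]]]'

```text
t: 17.33
eef_pos: [0.5364, -0.2999, 0.1471]
eef_rot: [-3.141, 0.0, 0.384]
ft_force: [-0.3, -0.4, -5.6]
grip_width: 0.0376
```

The reel is down over the spindle at (345,400) with no side force. Next I'll ease it onto the plate.

>>> step_arm --moves '[[[0.2, 0, 0, 1, 0, 0, 0], [0.2, 0, 0, 2, 0, 0, 0], [0.2, 0, 0, 3, 0, 0, 0], [0.2, 0, 0, 4, 0, 0, 0], [0.2, 0, 0, 4.5, 0, 0, 0], [0.2, 0, 0, 5, 0, 0, 0], [0.2, 0, 0, 5.5, 0, 0, 0], [0.2, 0, 0, 6, 0, 0, 0], [0.2, 0, 0, 6.5, 0, 0, 0], [0.2, 0, 0, 6.5, 0, 0, 0]]]'

```text
t: 18.17
eef_pos: [0.5366, -0.3001, 0.1415]
eef_rot: [3.141, -0.0, 0.384]
ft_force: [0.9, 0.2, -3.2]
grip_width: 0.0375
```

>>> step_arm --moves '[[[0.2, 0, 0, 1, 0, 0, 0], [0.2, 0, 0, 2, 0, 0, 0], [0.2, 0, 0, 3, 0, 0, 0], [0.2, 0, 0, 4, 0, 0, 0], [0.2, 0, 0, 5, 0, 0, 0], [0.2, 0, 0, 6, 0, 0, 0], [0.2, 0, 0, 7, 0, 0, 0]]]' --force 55

```text
t: 18.75
eef_pos: [0.5368, -0.3002, 0.1367]
eef_rot: [3.139, -0.002, 0.384]
ft_force: [-3.4, 1.1, 6.2]
grip_width: 0.0371
```

>>> step_arm --moves '[[[0.2, 0, 0, 1.5, 0, 0, 0], [0.2, 0, 0, 3, 0, 0, 0], [0.2, 0, 0, 4.5, 0, 0, 0], [0.2, 0, 0, 6, 0, 0, 0], [0.2, 0, 0, 7.5, 0, 0, 0], [0.2, 0, 0, 9, 0, 0, 0], [0.2, 0, 0, 10, 0, 0, 0], [0.2, 0, 0, 10, 0, 0, 0]]]'

```text
t: 19.42
eef_pos: [0.5368, -0.3002, 0.1263]
eef_rot: [3.14, -0.002, 0.384]
ft_force: [-2.5, 0.5, 4.5]
grip_width: 0.0372
```

Run:
```python
from w import *
rel('o1')
d=get_image("scene");c=cam(d);u=proj(c,[[.539,-.2993,.08]])[0].astype(int)
cv2.imwrite(f"pics/o_s.png",cv2.resize(d["image"][u[1]-60:u[1]+60,u[0]-70:u[0]+70],None,fx=5,fy=5,interpolation=2))
```

```text
19.4167 [ 0.5368 -0.3002  0.1263] [ 0.5368 -0.3002  0.1264] f [-2.5  0.5  4.5]
reel tool mm [ 3.04 -0.91] 595.470096116878 | base world [ 0.5378 -0.2997] tool [ 1.15 -0.04] -79.19568634033203
```

View pics/o_s.png

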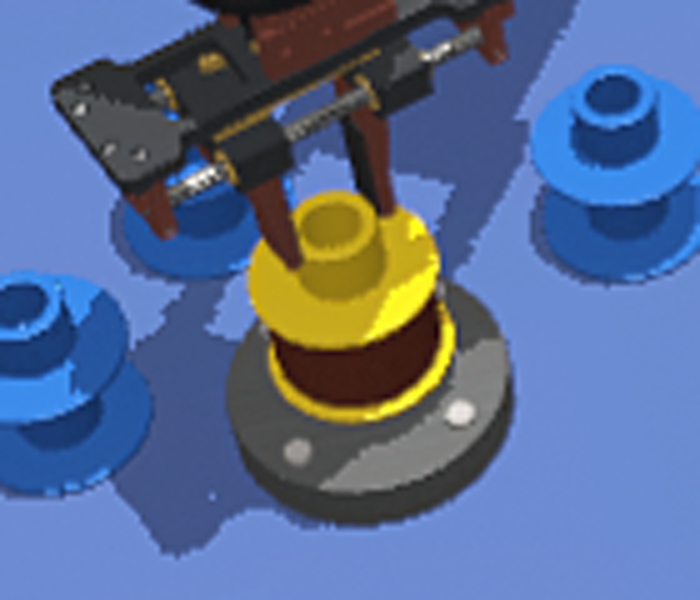

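View pics/o1.png

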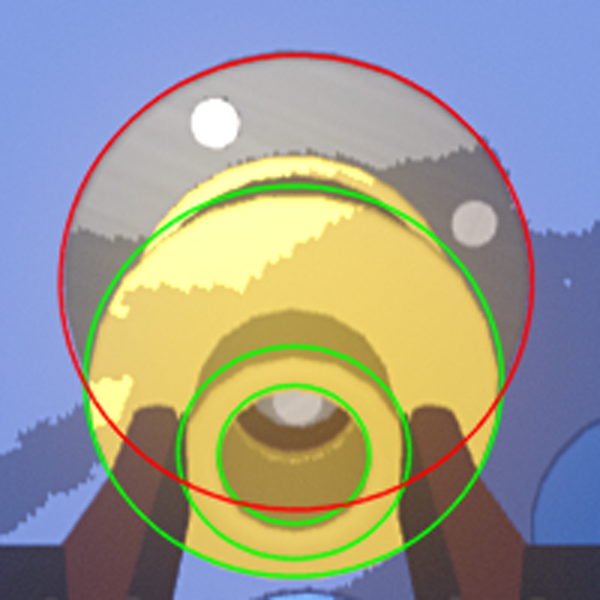

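The spindle tip now shows inside the bore at (298,405), and the reel has pushed the plate part of the way down. I'll keep pressing.

>>> step_arm --moves '[[[0.2, 0, 0, 1.5, 0, 0, 0], [0.2, 0, 0, 3, 0, 0, 0], [0.2, 0, 0, 4.5, 0, 0, 0], [0.2, 0, 0, 6, 0, 0, 0], [0.2, 0, 0, 7, 0, 0, 0], [0.2, 0, 0, 8, 0, 0, 0], [0.2, 0, 0, 8, 0, 0, 0]]]'

```text
t: 20.1
eef_pos: [0.5368, -0.3002, 0.1184]
eef_rot: [3.14, -0.001, 0.384]
ft_force: [-2.6, 1.3, 6.4]
grip_width: 0.0368
```

>>> step_arm --moves '[[[0.2, 0, 0, 0.5, 0, 0, 0], [0.2, 0, 0, 1, 0, 0, 0], [0.2, 0, 0, 1.5, 0, 0, 0], [0.2, 0, 0, 1.5, 0, 0, 0]]]'

```text
t: 20.43
eef_pos: [0.5368, -0.3002, 0.1174]
eef_rot: [3.139, -0.002, 0.384]
ft_force: [-3.1, 2.6, 6.9]
grip_width: 0.037
```

>>> step_arm --moves '[[[0.2, 0, 0, 0.5, 0, 0, 0], [0.2, 0, 0, 1, 0, 0, 0], [0.2, 0, 0, 1.5, 0, 0, 0], [0.2, 0, 0, 1.5, 0, 0, 0]]]'

```text
t: 20.77
eef_pos: [0.537, -0.3002, 0.1173]
eef_rot: [3.138, -0.003, 0.384]
ft_force: [-5.6, 2.6, 11.8]
grip_width: 0.0371
```

>>> step_arm --moves '[[[0.2, 0, 0, 1, 0, 0, 0], [0.2, 0, 0, 2, 0, 0, 0], [0.2, 0, 0, 2, 0, 0, 0], [0.2, 0, 0, 2, 0, 0, 0]]]'

```text
t: 21.1
eef_pos: [0.5372, -0.3003, 0.1172]
eef_rot: [3.137, -0.004, 0.384]
ft_force: [-6.7, 5.0, 17.6]
grip_width: 0.0373
```

>>> step_arm --moves '[[[0.2, 0, 0, 1, 0, 0, 0], [0.2, 0, 0, 2, 0, 0, 0], [0.2, 0, 0, 2, 0, 0, 0], [0.2, 0, 0, 2, 0, 0, 0]]]'

```text
t: 21.43
eef_pos: [0.5374, -0.3003, 0.1171]
eef_rot: [3.136, -0.005, 0.384]
ft_force: [-9.0, 5.7, 25.7]
grip_width: 0.0372
```

Run:
```python
from w import *
rel('p1')
d=get_image("scene");c=cam(d);u=proj(c,[[.539,-.2993,.08]])[0].astype(int)
cv2.imwrite(f"pics/p_s.png",cv2.resize(d["image"][u[1]-60:u[1]+60,u[0]-70:u[0]+70],None,fx=5,fy=5,interpolation=2))
```

```text
21.4333 [ 0.5374 -0.3003  0.1171] [ 0.5374 -0.3003  0.1172] f [-9.   5.7 25.7]
reel tool mm [ 2.51 -1.18] 582.9676893502499 | base world [ 0.5378 -0.2996] tool [ 0.6  -0.55] -80.34002685546875
```

View pics/p_s.png

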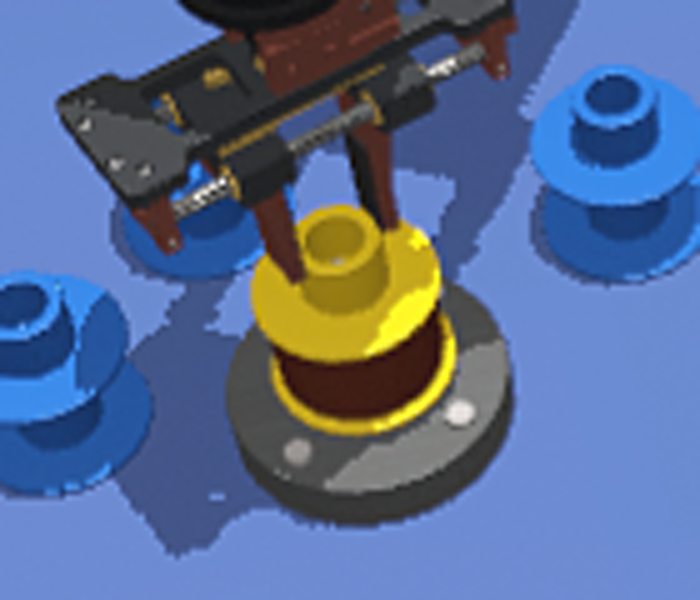

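View pics/p1.png

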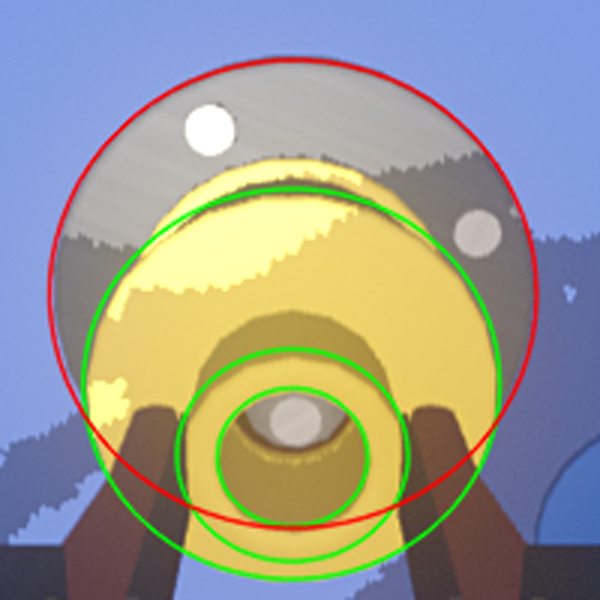

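>>> step_arm --moves '[[[0.2, 0, 0, -2, 0, 0, 0], [0.2, 0, 0, -4, 0, 0, 0], [0.2, 0, 0, -4, 0, 0, 0]]]'

```text
t: 21.78
eef_pos: [0.5371, -0.3003, 0.1172]
eef_rot: [3.138, -0.003, 0.384]
ft_force: [-4.4, 2.5, 11.7]
grip_width: 0.0371
```

>>> step_arm --moves '[[[0.2, 0, 0, -1.5, 0, 0, 0], [0.5, 0, 0, -2, 0, 0, 0], [1, 0, 0, -2, 0, 0, 0], [1, 0, 0, -2, 0, 0, 0], [1, 0, 0, -2, 0, 0, 0], [1, 0, 0, -2, 0, 0, 0], [1, 0, 0, -2, 0, 0, 0], [1, 0, 0, -2, 0, 0, 0], [1, 0, 0, -2, 0, 0, 0]]]'

```text
t: 22.53
eef_pos: [0.5365, -0.3, 0.1149]
eef_rot: [-3.141, 0.0, 0.384]
ft_force: [0.6, -0.4, 0.2]
grip_width: 0.086
```

>>> step_arm --moves '[[[1, 0, 0, -8, 0, 0, 0], [1, 0, 0, -25, 0, 0, 0], [1, 0, 0, -55, 0, 0, 0], [1, 0, 0, -85, 0, 0, 0], [1, 0, 0, -105, 0, 0, 0], [1, 0, 0, -110, 0, 0, 0], [1, 0, 0, -110, 0, 0, 0], [1, 0, 0, -110, 0, 0, 0]]]'

```text
t: 23.2
eef_pos: [0.5364, -0.2999, 0.2241]
eef_rot: [-3.141, 0.001, 0.384]
ft_force: [-0.5, -0.3, -0.6]
grip_width: 0.0879
```

Run:
```python
from v import *
st,r=look("q_w",[.538,-.2993],.038,1,[(.03,.065)])
print(st["grip_width"],st["ft_force"])
d=get_image("scene");cv2.imwrite("pics/q_s.png",d["image"]);c=cam(d);im=d["image"]
for z in (.030,.034,.038,.042,.046):
    r=fitreel([(c,im)],[.538,-.3],z,1);print(z,r.x.round(4),round(r.fun,1))
```

```text
23.2 [ 0.5363868  -0.29990298  0.22410804] [ 0.53607904 -0.29974339  0.22299597] fit [ 0.5388 -0.2984] 1809.4855978469818
0.08786406702758441 [-0.49754332 -0.28037349 -0.56259498]
0.03 [ 0.5323 -0.301 ] 152.0
0.034 [ 0.5353 -0.3011] 160.9
0.038 [ 0.5383 -0.3009] 169.7
0.042 [ 0.5409 -0.301 ] 179.6
0.046 [ 0.5443 -0.3008] 190.6
```

View pics/q_w.png

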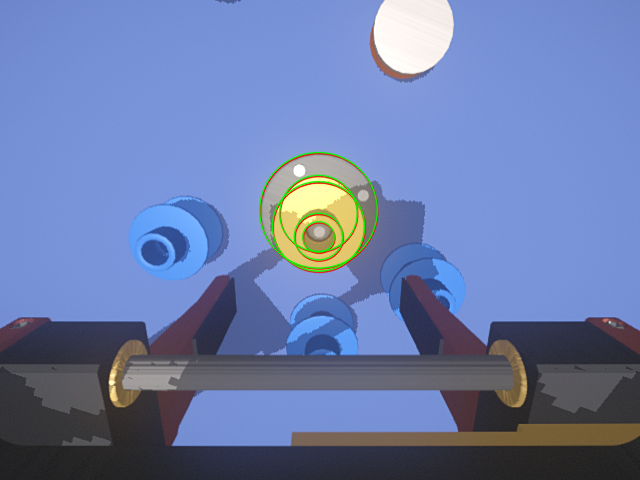

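View pics/q_s.png

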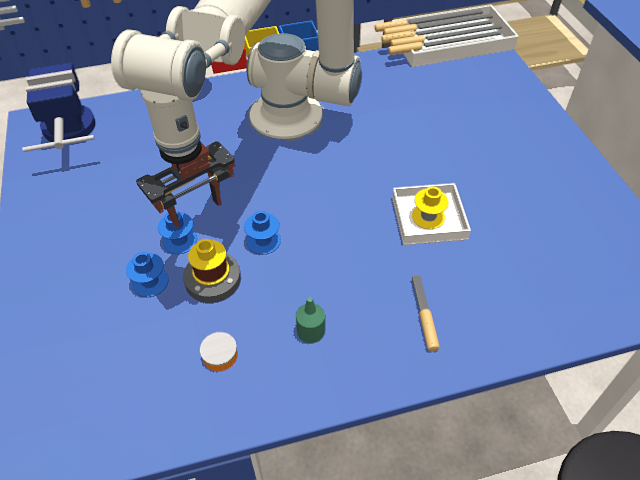

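```bash
python3 -c "
from rig import *
print(hand_in())"
```

```text
the job is handed in; nothing more can be done
None
```

The job is handed in at about 23 s of the 54 s allowed. The empty reel stands in the white tray, and the full reel sits on the spindle with the plate pressed home.

**What I did**
- I lifted the empty reel straight up off the spindle and lowered it upright into the middle of the tray.
- I picked the full reel up by its boss and lowered it slowly over the spindle. No side force showed until it met the plate.
- I pressed it down about 24 mm, to a hard stop where the height no longer changed while the measured force rose to about 26 N. Then I took most of the load off, opened the gripper and moved clear.

**Last checks**
- **Fully home:** the gripper height put the reel's underside at about 37.6 mm, against 38 mm when the plate is home. The seat plate itself is hidden by the reel, so I judged this from the travel, the hard stop and the pictures.
- **Final pictures:** they show the spindle tip inside the bore, the empty reel in the tray, and the blue look-alikes, can, tin and file where they were. The gripper was about 8 cm clear of the reel.

**Where checks disagreed**
- The cameras differed by 1–2 mm on the reel and spindle positions.
- The scene-camera fit could not settle the reel's height by itself. Its reel position matched the spindle only for a height near 38 mm.
- My automatic fit of the reel while it hung in the jaws was 1–2 mm off, so I measured the bore in the picture by eye.
- Side force reached about 9 N during the final press.

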